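# Crank a model car up on its lifting stand to the stop and back off

## Task

Fit the loose handwheel all the way down onto the square shaft of the car lifting stand and crank it clockwise until you feel the top stop, without forcing it so that the boom with the car swings round. Then back it off a quarter turn anticlockwise and leave the wheel on the shaft. Do not disturb the second car, the parts box or the screwdriver.

Things in the scene. Friction and masses are not known exactly. Their poses are not given: they have to be found in the camera images.
- lifter: Car lifting stand: dark base plate 150 x 150 x 12 mm fixed to the bench; on it a head that swivels stiffly (grey 90 mm square gearbox, top 58 mm above the bench, with an upright square shaft, and a boom). The boom carries, 170 mm out, a plate with a model car bolted on. Origin on the shaft's axis at bench level, z up. Car and plate stay under 152 mm high and 112 mm or more from the shaft's axis.
- shaft_seat (a point): Top centre of the 40 mm round shoulder at the root of the steel shaft, 72 mm above the bench; z up the shaft's axis, x and y normal to its flats, turning with it. The shaft, 18 mm square, rises 35 mm, then a 6 mm stepped taper to 12 mm square. Clockwise from above raises the lift 10 mm per turn. Friction about 0.2 N m (3 to 4 N at the knob); it stays where it is left.
- boom_end (a point): Outer end of the head's boom, 205 mm from the shaft's axis, 33 mm up. The top stop lies 1 to 2.5 turns clockwise from the start and is found by feel: the shaft goes solid. Head and boom swivel about the shaft's axis only against 3 N m of friction: about 50 N at the knob once on the stop. If the boom swings round, the stop was forced.
- lift_top (a point): A point on the top face of the 200 x 110 x 8 mm lifting plate, near its corner; goes straight up and down with the lift (2.5 mm per quarter turn of the shaft).
- handwheel: Loose handwheel, flat on the bench, underside down; 0.3 to 0.5 kg. Origin on its axis at the underside, z up. Dark round-bar rim 12 mm thick, 60 mm radius to the bar's centre, 0 to 12 mm above the underside, and four diagonal 10 mm spokes at that height; above 12 mm the room around the hub is free but for the knob.
- wheel_hub (a point): Centre of the wheel's aluminium square hub, half-way up, 26 mm above the underside. Hub 36 x 36 mm, 52 mm tall, square bore 20 x 20 mm right through; x and y normal to its flats. Goes on the shaft in any of four positions, with about 13 degrees of total rotational play. Fully down, this point is 26 mm above shaft_seat.
- wheel_knob (a point): Centre of the upright black crank knob, a sleeve that spins freely on a spindle on the wheel's rim: 22 mm diameter, 14 to 64 mm above the wheel's underside (this point 37 mm), 60 mm from the wheel's axis on the hub's diagonal (+x +y).
- second_car: Another model race car, loose, 200 x 108 x 50 mm, standing on the bench: leave it alone. Origin under its centre, nose to its -x.
- parts_box: Loose clear open plastic box 200 x 150 x 90 mm: leave it alone. Origin under its centre.
- driver: Loose screwdriver lying on the bench: leave it alone. Origin under its middle, handle to its -x.

How it is judged (in metres and radians):
On the way, in this order (a step that is already met when the one before it is completed fails the run):
1. the handwheel is fully down on the square shaft (horizontal distance between wheel_hub and shaft_seat below 0.004 m and z of wheel_hub in the frame of shaft_seat between 0.022 and 0.03 m and angle between wheel_hub's own z axis and vertical below 0.12 rad), for 0.2 s.
2. the shaft has been cranked clockwise to the top stop (within about 20 degrees) (all of step 1 and z of lift_top in the frame of lifter above 0.09945 m), for 0.1 s.
At the end, for the whole second after the job is handed in: The handwheel is fully down on the shaft (within 4 mm), level, at rest and released, and the shaft stands a quarter turn (54 to 126 degrees) back from the top stop (the lift 1.5 to 3.5 mm below its top position) (all of step 1 and z of lift_top in the frame of lifter between 0.0965 and 0.0985 m and linear speed of handwheel below 0.01 m/s); the robot touches nothing.
It fails at once if the stop is forced or the stand is knocked: its boom is swung round by more than 10 mm at the end (distance of boom_end from where it was at the start of the episode above 0.01 m).
It fails at once if the second car is disturbed (moved more than 30 mm) (distance of second_car from where it was at the start of the episode above 0.03 m).
It fails at once if the parts box is disturbed (moved more than 30 mm) (distance of parts_box from where it was at the start of the episode above 0.03 m).
It fails at once if the screwdriver is disturbed (moved more than 30 mm) (distance of driver from where it was at the start of the episode above 0.03 m).
It also fails if it takes over 72 s, if anything falls off the work surface, if the arm or the gripper's body presses on something with over 40 N, if the wrist force passes 120 N, or if a joint passes its speed limit or range.

## Robot

A 6-joint arm with a two-finger parallel gripper is mounted at the origin on the work surface. World frame = base frame: x ahead of the robot, y to its left, z up, the work surface at z = 0. Lengths are in mm, angles in rad, forces in N, time in s.
With the tool pointing down it reaches from about 275 to 750 mm from the base axis. Payload 10.2 kg.
Tool frame: the origin (TCP) lies at the very end of the fingers, on their centre line; the grasp point (between the pads) lies 19 mm behind it; z points along the fingers, y is the line along which they close (so a half turn about z gives the same grasp; the last joint's range is limited). The gripper opens to 85 mm and grips with 20 to 120 N. Pads are 22 mm wide; open, the fingers measure 114 mm over their backs; the gripper's body (76 mm by 85 mm) begins 54 mm behind the grasp point. The pads swing forward as they close: fully open they stand 13 mm farther back than shut.
Start: joints at [0.946, 0.313, 1.498, -0, 1.331, -0.223], TCP at [205.328, 483.189, 231.294] pointing down, gripper open.
Joint ranges: [-2.94, 2.94], [-0.97, 2.17], [0.19, 2.56], [-1.23, 4.37], [0.02, 3.11], [-2.88, 2.88]. Speed limits (rad/s): [2.39, 2.39, 3.01, 3.14, 3.14, 3.14].

## Interface

Orientations are given as a unit quaternion [w, x, y, z].
In Python, from rig import ctrl, optics gives the robot as it stands. The module is installed in compiled form; this text tells all that it offers.
- The arm moves only by the shell command python3 -m handwheel 'ROWS' [FORCE]. ROWS is JSON, a list that holds one entry, the list of rows, each a list of 5 numbers: the gripper command: -1 is fully open, 1 is shut, values between are in proportion, then the shift along the world's x, y, z in units of 50 mm (1.0 is 50 mm), then the turn about the world's z in units of 8 degrees (1.0 is 8 degrees). In form: [[[gripper, tx, ty, tz, twist], ...]]. A call has 1 to 10 rows; each row shifts and turns the commanded pose from where the row before left it; what a row does not reach is not made up. A row lasts 1/10 s, in which the tool goes at most 50 mm and 8.59 degrees, less where a joint would pass 70% of its speed; a pose out of reach is approached as far as the arm can. A call is refused whole if a number of a shift passes 1 or a number of a turn 1, either way. A call with a gripper value outside its range is refused whole. The fingers move at their own pace and stop on an object; FORCE is the grip in N (left out, the last holds). Time passes only in rows, so rows that do not move let the fingers close. It gives the time, the measured TCP pose, the force, the opening and the grip force at its end, in the units of the state.
- ctrl.sense(): the state, without advancing time (a new reading comes with each control period).
- optics.capture(name): name is "scene" or "side" or "wrist"; returns a dict with "img" (384x512x3 uint8, blue, green, red), "K" (3x3 intrinsics, pixels), "R" (3x3) and "t" (3): a world point X has camera coordinates R X + t. Camera axes: x right, y down, z forward; pixel columns grow to the right and rows downward; lengths in mm; the calibration is good to about 2 mm. The wrist camera is an equidistant fisheye: a pixel r from the principal point sees the ray r / f radians off the axis. A picture is of the moment at which its call begins. There is no depth.
- ctrl.finish_job(): hands the job in; it is judged then, once.
The state is a dict: "time_s": time; "joints": joint angles; "dq": joint speeds; "tau": joint torques, N m; "eef_pos": TCP position; "ee_rot": TCP orientation; "force": force on the tool from outside, world axes, zero at the start; "wrist_torque": the same for the moment, N m; "grip_width": opening from 0.0 (shut) to 1.0 (fully open); "grip_force": force on a finger pad.
Only numpy, scipy, OpenCV 4.12 (cv2) and the standard library are available. Lean on these libraries where they do the work, as an engineer would, in place of code of your own. Each camera call takes 0.05 s, during which the arm holds its last target. There are 200 camera calls.

## Working session

There is one attempt and no reset: what is moved stays moved. The work goes in short steps, Python scripts to look and compute and a shell command to move; the robot and the scene stay as the last step left them, time stands still between calls to the robot, and variables do not carry over. Pictures are saved under pics/ and viewed, at most 10 in all, crops included, and the job is handed in when it is done.

```bash
mkdir -p pics
cat > h.py <<'E'
import numpy as np, cv2
from rig import ctrl, optics
def snap(n,f):
    c=optics.capture(n); cv2.imwrite('pics/'+f+'.png',c['img']); np.savez('pics/'+f+'.npz',K=c['K'],R=c['R'],t=c['t'],img=c['img']); return c
def ray(c,u,v,fish=False):
    K=np.array(c['K']);R=np.array(c['R']);t=np.array(c['t']).ravel()
    x=(u-K[0,2])/K[0,0];y=(v-K[1,2])/K[1,1]
    if fish:
        r=np.hypot(x,y)+1e-12; d=np.array([x/r*np.sin(r),y/r*np.sin(r),np.cos(r)])
    else: d=np.array([x,y,1.])
    return -R.T@t, R.T@d
def atz(c,u,v,z,fish=False):
    o,d=ray(c,u,v,fish); return o+d*(z-o[2])/d[2]
def proj(c,X,fish=False):
    K=np.array(c['K']);p=np.array(c['R'])@np.array(X,float)+np.array(c['t']).ravel()
    if fish:
        th=np.arctan2(np.hypot(p[0],p[1]),p[2]);r=np.hypot(p[0],p[1])+1e-12
        return np.array([K[0,2]+K[0,0]*th*p[0]/r,K[1,2]+K[1,1]*th*p[1]/r])
    return np.array([K[0,0]*p[0]/p[2]+K[0,2],K[1,1]*p[1]/p[2]+K[1,2]])
E
python3 - <<'E'
from h import *
for n in ['scene','side','wrist']:
    c=snap(n,n+'0'); print(n,-np.array(c['R']).T@np.array(c['t']).ravel(),c['K'][0])
a=[cv2.resize(cv2.imread(f'pics/{n}0.png'),None,fx=1.0,fy=1.0) for n in ['scene','side']]
print(ctrl.sense())
E
```

```text
scene [1037.77889227  444.71360894  942.9657711 ] [391.72176222   0.         256.79175302]
side [ 379.37446467 -887.32084722  889.57696549] [484.84430257   0.         255.23241383]
wrist [138.15261247 512.74325898 375.14861279] [297.31863964   0.         256.85784829]
{'time_s': 0.15, 'joints': array([ 9.45630745e-01,  3.13315528e-01,  1.49822251e+00,  7.91654747e-06,
        1.33099258e+00, -2.23392106e-01]), 'dq': array([ 0.00061998, -0.00157235, -0.00286567, -0.00078286, -0.00029251,
        0.00086131]), 'tau': array([ 2.03562333e-03, -4.12367356e+01, -2.59795332e+01, -8.20574814e-05,
        3.23462686e-03,  2.42615783e-05]), 'eef_pos': array([205.20096336, 483.04384166, 230.88465961]), 'ee_rot': array([-1.96567709e-04,  1.99539216e-01,  9.79889729e-01, -4.25820022e-04]), 'force': array([-0.84332433, -0.3691092 ,  0.0309719 ]), 'wrist_torque': array([-0.01116187,  0.04632298,  0.01364199]), 'grip_force': 0.0, 'grip_width': 0.9941215373644064}
```

View pics/scene0.png

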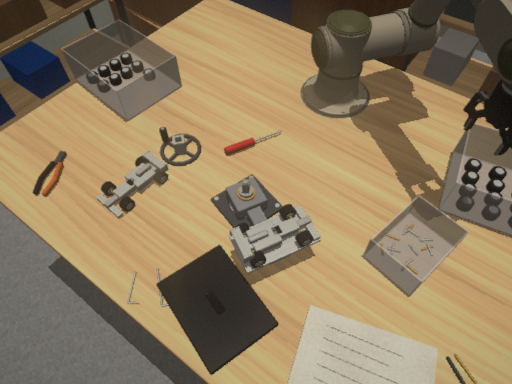

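View pics/side0.png

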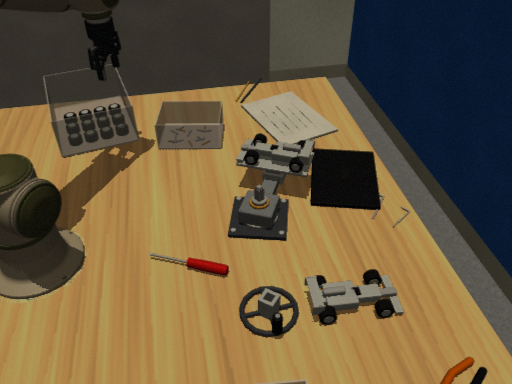

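View pics/wrist0.png

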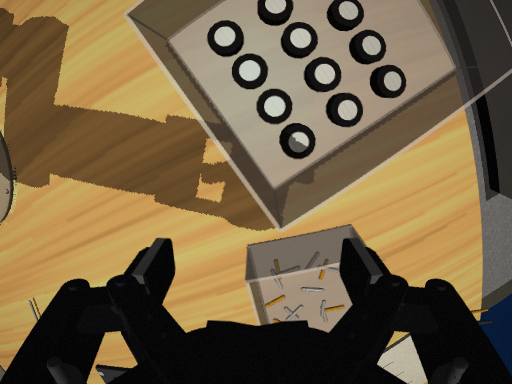

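The scene view shows the wheel at about (180,149) with its knob at (165,133), and the shaft at about (245,187). In the side view the hub is at (268,300), the knob at (277,322) and the shaft at (262,192). The wrist view shows only the boxes. I'll enlarge the wheel and the shaft.

Run:
```python
from h import *
s=cv2.imread('pics/scene0.png');d=cv2.imread('pics/side0.png')
def cr(i,x,y,w,h,k): return cv2.resize(i[y:y+h,x:x+w],None,fx=k,fy=k,interpolation=cv2.INTER_CUBIC)
top=np.hstack([cr(s,150,115,66,50,6),cr(s,212,165,66,50,6)])
bot=np.hstack([cr(d,236,283,66,50,6),cr(d,226,175,66,50,6)])
cv2.imwrite('pics/crop0.png',np.vstack([top,bot]))
S=dict(np.load('pics/scene0.npz'));D=dict(np.load('pics/side0.npz'))
for n,c,u,v,z in [('wheel',S,181,149,6),('wheel',D,269,310.5,6),('knob',S,164,130,64),('knob',D,277,316,64),('shaft',S,245,182,113),('shaft',D,262,188,113)]:
    print(n,atz(c,u,v,z).round(1))
```

```text
wheel [ 523.2 -254.6    6. ]
wheel [ 526.1 -257.8    6. ]
knob [ 529.4 -307.8   64. ]
knob [ 529.5 -315.4   64. ]
shaft [565.5  41.4 113. ]
shaft [570.1  30.4 113. ]
```

View pics/crop0.png

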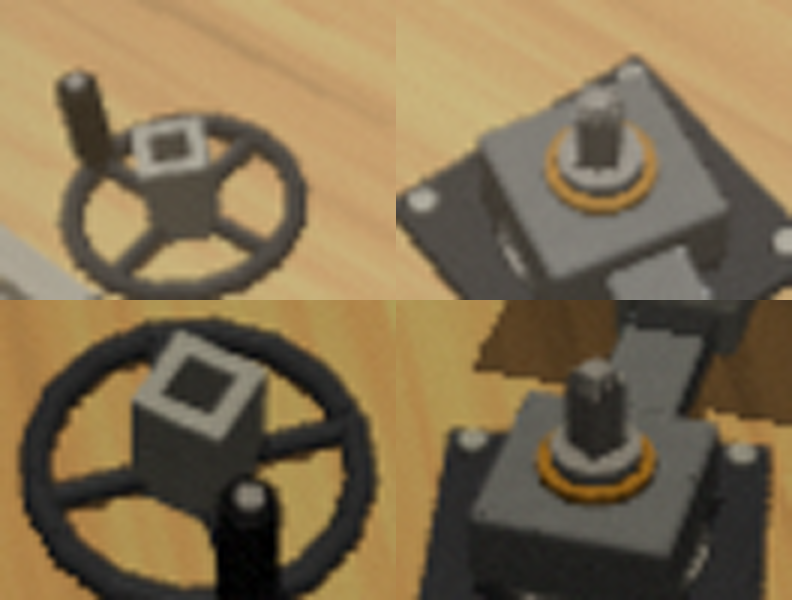

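```bash
cat >> h.py <<'E'
def tri(*obs):
    A=np.zeros((3,3));b=np.zeros(3)
    for c,u,v,f in obs:
        o,d=ray(c,u,v,f);d=d/np.linalg.norm(d);M=np.eye(3)-np.outer(d,d);A+=M;b+=M@o
    return np.linalg.solve(A,b)
E
python3 - <<'E'
from h import *
S=dict(np.load('pics/scene0.npz'));D=dict(np.load('pics/side0.npz'))
def s1(x,y):return (S,150+x/6-.4,115+y/6-.4,False)
def d1(x,y):return (D,236+x/6-.4,283+(y-300)/6-.4,False)
def s2(x,y):return (S,212+(x-396)/6-.4,165+y/6-.4,False)
def d2(x,y):return (D,226+(x-396)/6-.4,175+(y-300)/6-.4,False)
for n,a,b in [('hubtop',s1(170,147),d1(201,385)),('knobtop',s1(77,79),d1(250,495)),('shafttop',s2(600,98),d2(597,366)),('ring',s2(600,167),d2(597,457))]:
    print(n,tri(a,b).round(1))
for q in [(180,336),(267,376),(222,440),(135,398)]: print('hub corner side',atz(*d1(*q)[:3],52).round(1))
for q in [(131,123),(203,118),(209,170),(141,178)]: print('hub corner scene',atz(*s1(*q)[:3],52).round(1))
# head top plate corners z=58
for q in [(480,138),(632,55),(728,210),(553,278)]: print('head scene',atz(*s2(*q)[:3],58).round(1))
for q in [(527,395),(716,430),(668,555),(472,520)]: print('head side',atz(*d2(*q)[:3],58).round(1))
q=ctrl.sense()['ee_rot'];from scipy.spatial.transform import Rotation as R
print(R.from_quat(q[[1,2,3,0]]).as_matrix().round(3))
E
```

```text
hubtop [ 525.4 -256.    52.2]
knobtop [ 528.8 -315.5   67.9]
shafttop [563.7  40.7 114.1]
ring [564.4  40.4  63. ]
hub corner side [ 523.5 -233.5   52. ]
hub corner side [ 550.1 -257.1   52. ]
hub corner side [ 528.3 -280.9   52. ]
hub corner side [ 502.1 -257.2   52. ]
hub corner scene [ 524.3 -283.9   52. ]
hub corner scene [ 499.4 -256.3   52. ]
hub corner scene [ 524.1 -228.9   52. ]
hub corner scene [ 548.9 -252.9   52. ]
head scene [582.  -16.8  58. ]
head scene [500.9  10.2  58. ]
head scene [545.6  99.6  58. ]
head scene [622.   58.7  58. ]
head side [543.4  93.3  58. ]
head side [620.3  53.   58. ]
head side [582.3 -21.   58. ]
head side [505.7  16.8  58. ]
[[-0.92   0.391 -0.001]
 [ 0.391  0.92  -0.001]
 [ 0.    -0.001 -1.   ]]
```

The hub is at (525,-256), the knob bearing is about -87°, and the shaft is at (564,41). I'll move so the wrist camera looks straight down on the shaft, turning the tool to match the hub flats on the way.

```bash
python3 -m handwheel '[[[-1,0.52,-0.62,0,-0.23],[-1,0.52,-0.62,0,-0.23],[-1,0.52,-0.62,0,-0.23],[-1,0.52,-0.62,0,-0.23],[-1,0.52,-0.62,0,-0.23],[-1,0.52,-0.62,0,-0.23],[-1,0.52,-0.62,0,-0.23],[-1,0.52,-0.62,0,-0.23],[-1,0.52,-0.62,0,-0.23],[-1,0.52,-0.62,0,-0.23]]]'
python3 -m handwheel '[[[-1,0.52,-0.62,0,0],[-1,0.52,-0.62,0,0],[-1,0.52,-0.62,0,0],[-1,0.52,-0.62,0,0],[-1,0.52,-0.62,0,0],[-1,0.52,-0.62,0,0],[-1,0,0,0,0],[-1,0,0,0,0]]]'
python3 - <<'E'
from h import *
c=snap('wrist','w1'); p=proj(c,[564,40.6,113],True);print(p, -np.array(c['R']).T@np.array(c['t']).ravel())
x,y=p.astype(int); i=c['img'][max(0,y-75):y+75,max(0,x-100):x+100]
print(max(0,x-100),max(0,y-75)); cv2.imwrite('pics/w1c.png',cv2.resize(i,None,fx=4,fy=4,interpolation=cv2.INTER_CUBIC))
E
```

```text
time_s: 1.15
eef_pos: [466.1, 171.7, 231.2]
ee_rot: [-0.0, 0.354, 0.935, -0.0]
force: [0.5, 0.2, 0.3]
grip_width: 0.998
grip_force: 0.0
time_s: 1.95
eef_pos: [621.3, -13.2, 230.5]
ee_rot: [-0.001, 0.354, 0.935, -0.0]
force: [-0.7, -0.3, -0.2]
grip_width: 1.002
grip_force: 0.0
[258.65652267  96.35606527] [566.9215522   36.29162187 374.9083431 ]
158 21
```

View pics/w1c.png

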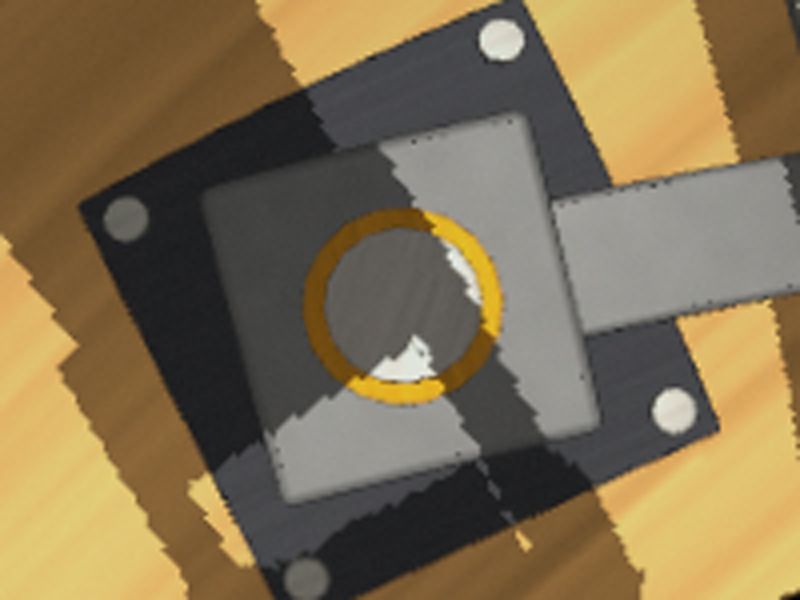

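The crop shows the ring centre at crop (402,306), which agrees with the projected shaft position. The shaft itself is in shadow, so I'll enhance it.

Run:
```python
from h import *
c=dict(np.load('pics/w1.npz'))
print(atz(c,158+402/4-.4,21+306/4-.4,70,True))
i=c['img'][77:117,238:280].astype(np.float32).mean(2)
def en(a,lo,hi): return np.clip((a-lo)/(hi-lo)*255,0,255).astype(np.uint8)
m=i[10:30,10:30];print(np.percentile(i,[2,20,50,80]))
lo,hi=np.percentile(m,[3,90])
a=cv2.resize(en(i,lo-3,hi+5),None,fx=9.5,fy=9.5,interpolation=cv2.INTER_CUBIC)
S=dict(np.load('pics/scene0.npz'))['img'][172:206,228:264];D=dict(np.load('pics/side0.npz'))['img'][178:212,242:278]
b=[cv2.resize(cv2.convertScaleAbs(x,alpha=1.5),(399,380),interpolation=cv2.INTER_CUBIC) for x in (S,D)]
cv2.imwrite('pics/enh.png',cv2.resize(np.hstack([cv2.cvtColor(a,cv2.COLOR_GRAY2BGR)]+b),(798,254)))
cv2.imwrite('pics/enh.png',np.vstack([np.hstack([cv2.cvtColor(cv2.resize(a,(399,299)),cv2.COLOR_GRAY2BGR),cv2.resize(b[0],(399,299))]),np.hstack([cv2.resize(b[1],(399,299)),np.zeros((299,399,3),np.uint8)])]))
```

```text
[563.72029125  40.38079106  70.        ]
[ 63.52666687  74.33333588  91.33333588 103.4666687 ]
```

View pics/enh.png

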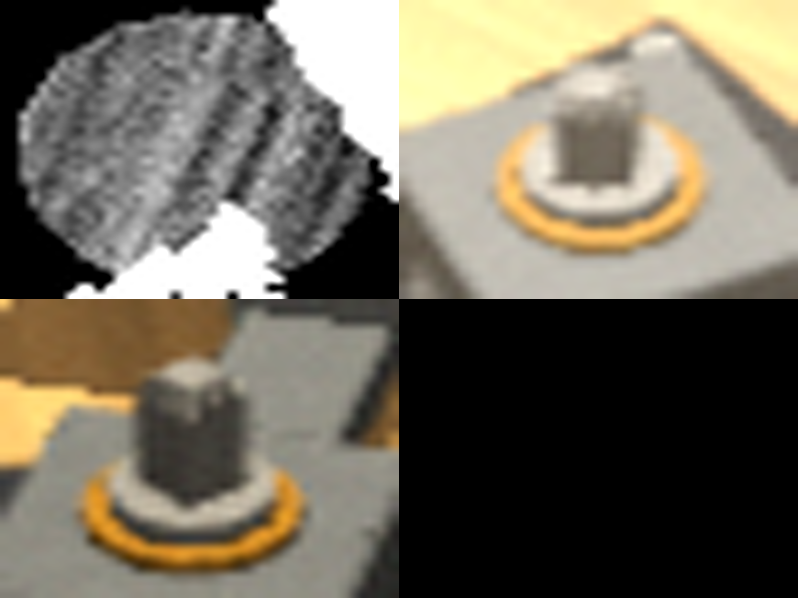

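```bash
python3 -m handwheel '[[[-1,-0.24,-0.61,-0.1,0],[-1,-0.24,-0.61,-0.1,0],[-1,-0.24,-0.61,-0.1,0],[-1,-0.24,-0.61,-0.1,0],[-1,-0.24,-0.61,-0.1,0],[-1,-0.24,-0.61,-0.1,0],[-1,-0.24,-0.61,-0.1,0],[-1,-0.24,-0.61,-0.1,0],[-1,0,0,0,0],[-1,0,0,0,0]]]'
python3 - <<'E'
from h import *
c=snap('wrist','w2'); p=proj(c,[525.4,-256,52],True);q=proj(c,[563.7,40.5,113],True);print(p,q)
I=c['img']
def cr(p,w,h,k):
    x=int(np.clip(p[0]-w/2,0,512-w));y=int(np.clip(p[1]-h/2,0,384-h));print(x,y)
    return cv2.resize(I[y:y+h,x:x+w],(w*k,h*k),interpolation=cv2.INTER_CUBIC)
a=cr(p,130,100,3);b=cr(q,65,50,6);s=snap('scene','s2')['img'][172:206,228:262];d=snap('side','d2')['img'][178:212,242:276]
cv2.imwrite('pics/w2c.png',np.vstack([np.hstack([a,b]),np.hstack([cv2.resize(s,(390,290),interpolation=2),cv2.resize(d,(390,290),interpolation=2)])]))
E
```

```text
time_s: 3.0
eef_pos: [525.2, -256.0, 191.6]
ee_rot: [0.0, 0.354, 0.935, 0.0]
force: [0.1, 1.1, -0.1]
grip_width: 1.001
grip_force: 0.0
[256.03748105 177.31749332] [509.38614623  31.18577209]
191 127
447 6
```

View pics/w2c.png

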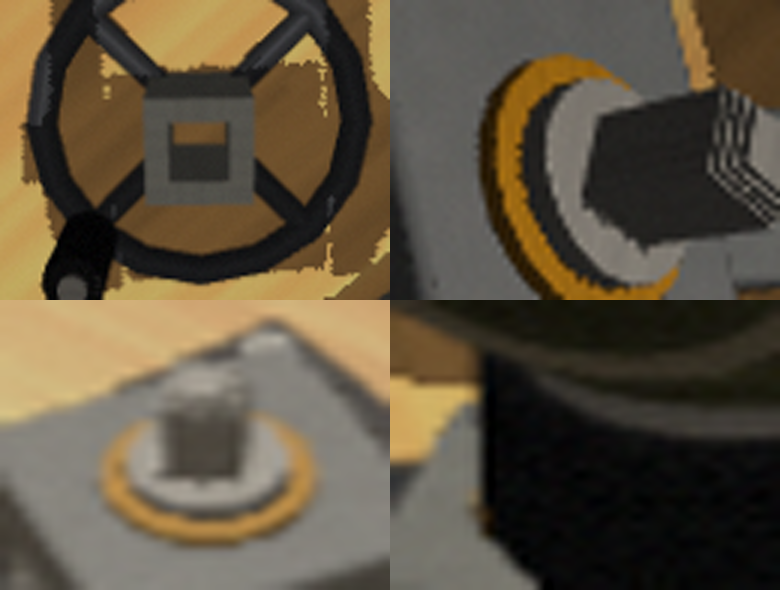

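The top-left crop shows the hub square to the tool with its centre at crop (200,151). The top-right crop shows shaft base corners at (600,120), (583,190) and (645,248).

Run:
```python
from h import *
c=dict(np.load('pics/w2.npz'))
f=lambda x,y,k,ox,oy,z: atz(c,ox+x/k-.4,oy+y/k-.4,z,True)
print('hub',f(200,151,3,191,127,52))
L=f(145,151,3,191,127,52);R=f(255,151,3,191,127,52);print('hub x ang',np.degrees(np.arctan2(*(R-L)[1::-1])),np.linalg.norm(R-L))
P=[f(x-390,y,6,447,6,72) for x,y in [(600,120),(583,190),(645,248)]]
print(np.round(P,1))
for a,b in [(0,1),(1,2),(0,2)]:
    d=P[b]-P[a];print(np.linalg.norm(d),np.degrees(np.arctan2(d[1],d[0])))
print('centre',(P[0]+P[2])/2, ctrl.sense()['eef_pos'])
```

```text
hub [ 525.90890074 -254.83202994   52.        ]
hub x ang 48.56281644266031 36.2017934802525
[[552.9  45.3  72. ]
 [560.5  31.2  72. ]
 [576.9  38.4  72. ]]
16.021890351171187 -61.92964590716147
17.903474686571847 23.784965189210233
24.901895704243998 -16.126387228832325
centre [564.8902479   41.87598148  72.        ] [ 525.79631659 -255.43037218  191.67452001]
```

Run:
```python
from h import *
W=dict(np.load('pics/w2.npz'));S=dict(np.load('pics/scene0.npz'));D=dict(np.load('pics/side0.npz'))
rows=[]
for ang in (28,36):
    r=[]
    for c,fish,(x0,y0,w,h),k in [(W,True,(447,6,65,50),6),(S,False,(228,170,44,36),6),(D,False,(240,176,44,36),6)]:
        I=cv2.resize(c['img'][y0:y0+h,x0:x0+w],(w*k,h*k),interpolation=cv2.INTER_CUBIC); I=cv2.convertScaleAbs(I,alpha=1.3)
        for z,hs in [(72,9),(107,9),(113,6)]:
            pts=[]
            for j in range(4):
                t=np.radians(ang+45+90*j);X=[564.2+hs*2**.5*np.cos(t),40.8+hs*2**.5*np.sin(t),z]
                p=proj(c,X,fish);pts.append([(p[0]-x0+.5)*k,(p[1]-y0+.5)*k])
            cv2.polylines(I,[np.int32(np.round(pts))],True,(0,0,255) if z!=107 else (0,255,0),1)
        r.append(cv2.resize(I,(266,int(I.shape[0]*266/I.shape[1])))[:205])
    m=max(x.shape[0] for x in r);r=[cv2.copyMakeBorder(x,0,m-x.shape[0],0,0,0) for x in r];rows.append(np.hstack(r))
o=np.vstack(rows);print(o.shape);cv2.imwrite('pics/ov.png',o)
```

```text
(410, 798, 3)
```

View pics/ov.png

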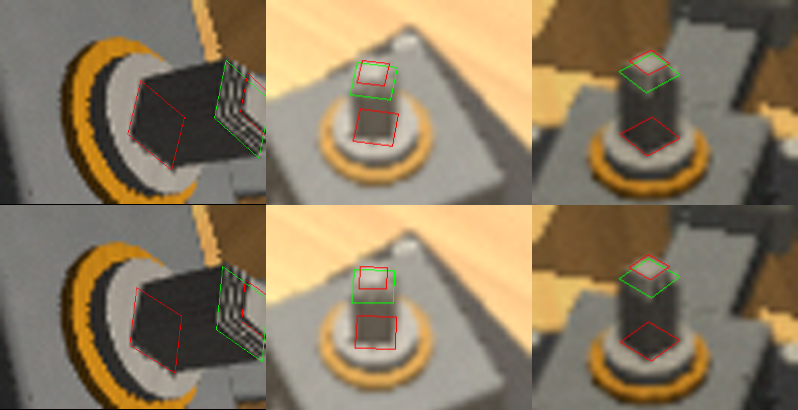

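The overlay favours about 34° for the shaft flats, centred at (564.2,40.8). Next I descend and grip the hub.

```bash
python3 -m handwheel '[[[-1,0,0,-0.7,0],[-1,0,0,-0.7,0],[-1,0,0,-0.7,0],[-1,0,0,-0.7,0],[-1,0,0.02,-0.6,0],[-1,0,0,0,0],[1,0,0,0,0],[1,0,0,0,0],[1,0,0,0,0],[1,0,0,0,0]]]' 70
python3 -m handwheel '[[[1,0,0,0,0],[1,0,0,0,0],[1,0,0,0.4,0],[1,0,0,0.4,0],[1,0,0,0,0]]]'
```

```text
time_s: 4.15
eef_pos: [526.1, -256.3, 23.0]
ee_rot: [0.001, 0.354, 0.935, -0.0]
force: [-0.3, -0.7, 5.1]
grip_width: 0.408
grip_force: 70.7
time_s: 4.65
eef_pos: [526.4, -256.6, 63.9]
ee_rot: [0.002, 0.354, 0.935, -0.001]
force: [0.3, -0.4, -2.8]
grip_width: 0.406
grip_force: 70.8
```

```bash
python3 -m handwheel '[[[1,0,0,0.7,0],[1,0,0,0.7,0],[1,0,0,0.6,0]]]'
python3 -m handwheel '[[[1,0.077,0.593,0,-0.18],[1,0.077,0.593,0,-0.18],[1,0.077,0.593,0,-0.18],[1,0.077,0.593,0,-0.18],[1,0.077,0.593,0,-0.18],[1,0.077,0.593,0,-0.18],[1,0.077,0.593,0,-0.18],[1,0.077,0.593,0,-0.18],[1,0.077,0.593,0,-0.18],[1,0.077,0.593,0,-0.18]]]'
python3 -m handwheel '[[[1,0,0,0,0],[1,0,0,0,0],[1,0,0,0,0]]]'
python3 - <<'E'
from h import *
s=snap('scene','s3');d=snap('side','d3');w=snap('wrist','w3')
p=proj(s,[564,41,140]);q=proj(d,[564,41,140]);r=proj(w,[564,41,140],True);print(p,q,r)
def cr(I,p,w,h,k):
    x=int(np.clip(p[0]-w/2,0,512-w));y=int(np.clip(p[1]-h/2,0,384-h));print(x,y)
    return cv2.resize(I[y:y+h,x:x+w],(w*k,h*k),interpolation=cv2.INTER_CUBIC)
a=np.hstack([cr(s['img'],p,65,50,6),cr(d['img'],q,65,50,6)]);b=cr(w['img'],r,195,100,3)
b=cv2.copyMakeBorder(b,0,0,0,a.shape[1]-b.shape[1],0);cv2.imwrite('pics/p3.png',np.vstack([a,b]))
E
```

```text
time_s: 4.95
eef_pos: [525.1, -255.7, 161.9]
ee_rot: [-0.0, 0.354, 0.935, 0.0]
force: [0.3, -1.1, -3.6]
grip_width: 0.409
grip_force: 71.3
time_s: 5.95
eef_pos: [563.4, 41.9, 160.2]
ee_rot: [-0.001, 0.469, 0.883, -0.0]
force: [0.5, -0.6, -3.3]
grip_width: 0.411
grip_force: 71.6
time_s: 6.25
eef_pos: [563.6, 39.9, 160.7]
ee_rot: [-0.0, 0.468, 0.884, -0.0]
force: [-0.1, -0.3, -3.7]
grip_width: 0.407
grip_force: 71.5
[244.90854883 175.30824501] [258.74804921 177.30655029] [256.94419036 225.35470784]
212 150
226 152
159 175
```

View pics/p3.png

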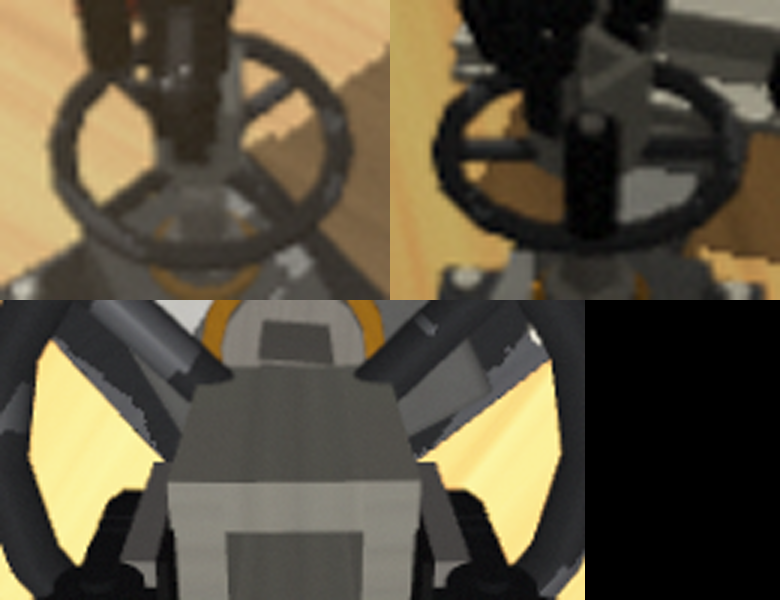

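The wrist crop shows the shaft's near face below the hub, with base edge corners at (263,320) and (333,328), slightly rotated against the hub (top edge (168,484) to (420,480)). I'll compute the angle.

Run:
```python
from h import *
c=dict(np.load('pics/w3.npz'));f=lambda x,y,z: atz(c,159+x/3-.3,175+(y-300)/3-.3,z,True)
def rep(n,a,b):
    d=b-a;print(n,a.round(1),b.round(1),np.linalg.norm(d).round(1),np.degrees(np.arctan2(d[1],d[0])).round(1))
rep('shaft z72',f(263,320,72),f(333,328,72))
rep('shaft side',f(263,320,72),f(258,361,72)); 
z=160.7-23+52
rep('hubtop',f(168,484,z),f(420,480,z)); rep('bore',f(227,533,z),f(362,531,z))
print(proj(c,[0,0,0],True), c['R'][2])
# Locate edge more precisely
g=c['img'].astype(float).mean(2)[178:198,238:278]; np.set_printoptions(linewidth=220)
print(g.astype(int)[:, 4:36])
```

```text
shaft z72 [551.8  43.6  72. ] [568.8  52.4  72. ] 19.2 27.3
shaft side [551.8  43.6  72. ] [557.1  33.1  72. ] 11.8 -63.2
hubtop [539.5  44.6 189.7] [569.2  65.6 189.7] 36.4 35.1
bore [550.8  42.7 189.7] [567.1  54.1 189.7] 19.9 35.1
[-46.23214363  10.39148101] [ 0.16156356 -0.23992894 -0.95725196]
[[125 127 127 124 127 127 127 126 127 128 126 128 131 129 127 125 126 127 126 125 123 125 126 128 128 127 129 129 129 126 126 125]
 [125 125 126 124 125 127 126 128 129 129 125 127 130 128 126 126 127 126 125 124 124 126 127 128 129 129 129 130 128 126 124 126]
 [126 126 127 125 125 125 124 127 127 127 125 129 130 128 126 126 128 128 125 124 125 127 129 128 129 129 129 130 129 126 125 124]
 [127 127 128 126 118 107 102 109 113 111 114 119 122 120 123 125 127 127 127 123 124 126 126 129 130 129 130 129 128 126 125 125]
 [125 126 126 125  98  76  75  79  82  81  85  91  90  88  95  98  99 100 104 100 107 111 110 117 119 118 120 127 127 126 125 126]
 [126 126 126 124  92  68  67  66  67  69  67  66  69  66  67  67  66  69  74  73  77  82  82  87  91  90 100 121 126 125 125 126]
 [125 127 126 
[... 1120 characters left out ...]
 67  68  69  68  67  68  81 113 124 125 125]
 [126 126 116  86  68  68  67  69  69  68  69  69  69  68  69  67  66  68  68  70  69  67  68  68  67  67  67  71 110 123 124 123]
 [124 124 115  94  79  76  75  76  71  67  68  68  68  67  66  69  68  69  69  69  69  68  68  68  67  67  69  66 109 124 125 123]
 [126 125 121 111 101  99 100  99 103 106 105  98  94  95  95  90  85  87  79  75  77  76  71  68  68  68  67  68 102 121 126 123]
 [119 117 118 106  94  91  90  91  96 101 101 100  98  98  98 100 101 100  96  93  95  93  89  87  86  82  77  78  96 111 113 110]
 [ 94  92  92  85  75  74  74  73  76  74  76  79  83  81  82  85  86  87  87  88  89  89  88  87  90  84  81  80  85  88  90  90]]
```

Hub and shaft centres agree within 0.3 mm. The shaft is at about 28.5° and the hub at 35°, so I'll turn -6.4° and descend gently.

```bash
python3 -m handwheel '[[[1,0,0,-0.2,-0.4],[1,0,0,-0.2,-0.4],[1,0,0,0,0],[1,0,0,-0.1,0],[1,0,0,-0.1,0],[1,0,0,-0.1,0],[1,0,0,0,0]]]'; python3 -m handwheel '[[[1,0,0,-0.1,0],[1,0,0,-0.1,0],[1,0,0,0,0]]]'
```

```text
time_s: 7.1
eef_pos: [563.7, 40.4, 125.7]
ee_rot: [-0.0, 0.517, 0.856, -0.0]
force: [0.1, -1.2, -4.4]
grip_width: 0.405
grip_force: 71.6
time_s: 7.4
eef_pos: [563.8, 40.5, 115.6]
ee_rot: [-0.0, 0.517, 0.856, -0.0]
force: [1.2, -2.4, -5.0]
grip_width: 0.409
grip_force: 71.4
```

```bash
python3 -m handwheel '[[[1,0,0,-0.1,0],[1,0,0,-0.1,0],[1,0,0,-0.1,0],[1,0,0,0,0]]]'; python3 -m handwheel '[[[1,0,0,-0.05,0],[1,0,0,-0.05,0],[1,0,0,0,0]]]'
```

```text
time_s: 7.8
eef_pos: [563.8, 40.5, 100.5]
ee_rot: [-0.0, 0.517, 0.856, -0.0]
force: [0.9, -5.3, -6.5]
grip_width: 0.414
grip_force: 71.2
time_s: 8.1
eef_pos: [563.8, 40.5, 96.1]
ee_rot: [0.0, 0.517, 0.856, -0.0]
force: [-0.5, -4.1, -4.0]
grip_width: 0.411
grip_force: 71.6
```

```bash
python3 -m handwheel '[[[1,0,0,-0.03,0],[1,0,0,0,0],[-1,0,0,0,0],[-1,0,0,0,0],[-1,0,0,0,0],[-1,0,0,0,0]]]' && python3 -m handwheel '[[[-1,0,0,0.6,0],[-1,0,0,0.6,0],[-1,-0.17,-0.58,0,0],[-1,-0.17,-0.57,0,0],[-1,0,0,0,0]]]'
python3 - <<'E'
from h import *
d=snap('side','d4');w=snap('wrist','w4')
def cr(I,p,w,h,k):
    x=int(np.clip(p[0]-w/2,0,512-w));y=int(np.clip(p[1]-h/2,0,384-h));print(x,y)
    return cv2.resize(I[y:y+h,x:x+w],(w*k,h*k),interpolation=cv2.INTER_CUBIC)
s=snap('scene','s4');cv2.imwrite('pics/p4.png',np.vstack([np.hstack([cr(s['img'],(246,185),80,60,5),cr(d['img'],(259,185),80,60,5)]),cv2.resize(w['img'][100:300,56:456],(800,300))[:,:]]))
E
```

```text
time_s: 8.7
eef_pos: [564.0, 40.9, 95.0]
ee_rot: [0.0, 0.517, 0.856, 0.0]
force: [-0.4, -0.2, 0.3]
grip_width: 1.004
grip_force: 0.0
time_s: 9.2
eef_pos: [546.4, -19.1, 155.1]
ee_rot: [0.0, 0.518, 0.855, -0.0]
force: [0.5, 0.0, -0.3]
grip_width: 0.999
grip_force: 0.0
206 155
219 155
```

View pics/p4.png

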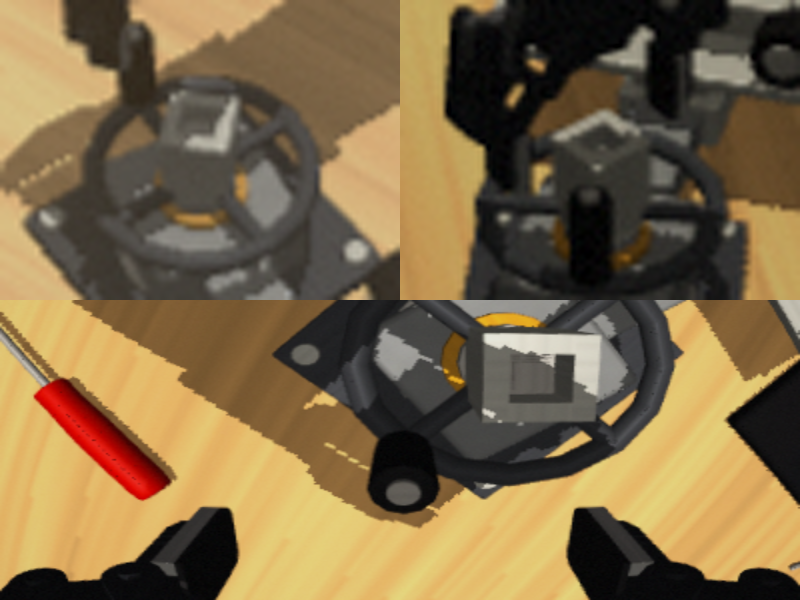

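The wheel is on the shaft. In the wrist view the knob top is at (403,492) and the hub top is centred at about (541,378).

Run:
```python
from h import *
w=dict(np.load('pics/w4.npz'));f=lambda x,y,z: atz(w,56+x/2-.3,100+(y-300)/1.5-.3,z,True)
print('knob',f(403,492,140),'hub',f(541,378,124)); a=f(484,420,124);b=f(600,421,124);d=b-a;print(np.linalg.norm(d),np.degrees(np.arctan2(d[1],d[0])))
# side triangulation: hub top, knob top
D=dict(np.load('pics/d4.npz'));S=dict(np.load('pics/s4.npz'))
print('hub',tri((S,206+199/5-.4,155+122/5-.4,False),(D,219+(600-400)/5-.4,155+132/5-.4,False)))
print('knob',tri((S,206+134/5-.4,155+30/5-.4,False),(D,219+(590-400)/5-.4,155+192/5-.4,False)),ctrl.sense()['eef_pos'])
```

```text
knob [546.65636335 -15.32619528 140.        ] hub [564.06972329  41.78560588 124.        ]
37.599122261054276 27.245090236067874
hub [564.37761902  42.85830274 126.45695759]
knob [546.11383788 -16.45711522 140.03057032] [547.00258226 -16.31657917 154.82650964]
```

```bash
python3 -m handwheel '[[[-1,0,0,-0.5,0],[-1,0,0,-0.6,0],[-1,0,0,0,0],[1,0,0,0,0],[1,0,0,0,0],[1,0,0,0,0],[1,0,0,0,0],[1,0,0,0,0],[1,0,0,0,0],[1,0,0,0,0]]]' 40
```

```text
time_s: 10.35
eef_pos: [547.2, -17.0, 100.4]
ee_rot: [0.001, 0.517, 0.856, 0.0]
force: [-0.0, -2.3, 5.3]
grip_width: 0.248
grip_force: 39.1
```

Run:
```python
import numpy as np
t=np.radians(-106.4-12*np.arange(31));P=60*np.c_[np.cos(t),np.sin(t)]/50;e=np.zeros(2)
out=[]
for k in range(30):
    s=np.round(P[k+1]-P[0]-e,2);e=e+s;out.append(list(map(float,s)))
for i in range(0,30,5):print(out[i:i+5])
```

```text
[[-0.23, 0.1], [-0.21, 0.14], [-0.17, 0.18], [-0.13, 0.21], [-0.09, 0.24]]
[[-0.03, 0.25], [0.02, 0.25], [0.07, 0.24], [0.12, 0.22], [0.16, 0.19]]
[[0.2, 0.15], [0.23, 0.11], [0.24, 0.06], [0.25, 0.01], [0.25, -0.05]]
[[0.23, -0.09], [0.21, -0.14], [0.17, -0.19], [0.13, -0.21], [0.09, -0.24]]
[[0.03, -0.25], [-0.02, -0.25], [-0.07, -0.24], [-0.12, -0.22], [-0.16, -0.19]]
[[-0.2, -0.15], [-0.23, -0.11], [-0.24, -0.06], [-0.25, -0.01], [-0.25, 0.05]]
```

```bash
python3 -m handwheel '[[[1,-0.23,0.1,0,0],[1,-0.21,0.14,0,0],[1,-0.17,0.18,0,0]]]'; python3 -m handwheel '[[[1,-0.13,0.21,0,0],[1,-0.09,0.24,0,0],[1,-0.03,0.25,0,0],[1,0.02,0.25,0,0]]]'
```

```text
time_s: 10.65
eef_pos: [516.3, 2.5, 100.5]
ee_rot: [0.001, 0.517, 0.856, -0.001]
force: [-0.7, -8.1, 6.2]
grip_width: 0.246
grip_force: 39.6
time_s: 11.05
eef_pos: [504.4, 51.3, 100.3]
ee_rot: [0.0, 0.517, 0.856, -0.001]
force: [-1.4, -5.8, 7.0]
grip_width: 0.244
grip_force: 39.7
```

```bash
python3 -m handwheel '[[[1,0.07,0.24,0,0],[1,0.12,0.22,0,0],[1,0.16,0.19,0,0],[1,0.2,0.15,0,0],[1,0.23,0.11,0,0],[1,0.24,0.06,0,0],[1,0.25,0.01,0,0],[1,0.25,-0.05,0,0]]]'; python3 -m handwheel '[[[1,0.23,-0.09,0,0],[1,0.21,-0.14,0,0],[1,0.17,-0.19,0,0],[1,0.13,-0.21,0,0],[1,0.09,-0.24,0,0],[1,0.03,-0.25,0,0],[1,-0.02,-0.25,0,0],[1,-0.07,-0.24,0,0]]]'; python3 -m handwheel '[[[1,-0.12,-0.22,0,0],[1,-0.16,-0.19,0,0],[1,-0.2,-0.15,0,0],[1,-0.23,-0.11,0,0]]]'
```

```text
time_s: 11.85
eef_pos: [580.4, 97.6, 100.1]
ee_rot: [-0.001, 0.516, 0.856, -0.001]
force: [-8.3, -6.9, 8.1]
grip_width: 0.244
grip_force: 39.9
time_s: 12.65
eef_pos: [619.7, 18.4, 100.3]
ee_rot: [0.0, 0.517, 0.856, 0.001]
force: [-0.3, 5.6, 5.5]
grip_width: 0.247
grip_force: 39.6
time_s: 13.05
eef_pos: [585.2, -16.3, 100.6]
ee_rot: [0.002, 0.517, 0.856, 0.001]
force: [6.3, 1.0, 2.5]
grip_width: 0.242
grip_force: 39.4
```

```bash
python3 -m handwheel '[[[1,0,0,0,0],[1,0,0,0,0]]]'; python3 -m handwheel '[[[1,0.02,-0.04,0,0],[1,0,0,0,0]]]';python3 -m handwheel '[[[1,0.02,-0.04,0,0],[1,0,0,0,0]]]';  python3 -m handwheel '[[[1,-0.04,0.08,0,0],[1,0,0,0,0]]]'
```

```text
time_s: 13.25
eef_pos: [584.5, -16.5, 100.4]
ee_rot: [0.001, 0.517, 0.856, -0.0]
force: [1.9, -5.6, 7.4]
grip_width: 0.245
grip_force: 39.9
time_s: 13.45
eef_pos: [585.0, -16.9, 99.9]
ee_rot: [-0.001, 0.517, 0.856, 0.0]
force: [-1.2, 1.8, 7.4]
grip_width: 0.246
grip_force: 39.9
time_s: 13.65
eef_pos: [585.4, -17.6, 99.5]
ee_rot: [-0.002, 0.516, 0.856, 0.001]
force: [-2.4, 9.2, 6.8]
grip_width: 0.247
grip_force: 39.9
time_s: 13.85
eef_pos: [585.0, -16.5, 100.3]
ee_rot: [0.002, 0.516, 0.856, -0.0]
force: [4.1, -6.1, 3.7]
grip_width: 0.245
grip_force: 39.7
```

```bash
cat > c.py <<'E'
import sys,numpy as np
from rig import ctrl
s=ctrl.sense();p=s['eef_pos'][:2]-[564.2,40.6];a=np.arctan2(p[1],p[0]);t=np.array([np.sin(a),-np.cos(a)])
r=-float(s['force'][:2]@t);print('ang %.1f resist %.1f t %.2f'%(np.degrees(a),r,s['time_s']));sys.exit(r>16)
E
python3 - <<'E'
import numpy as np
t=np.radians(-70.4-6*np.arange(61));P=60*np.c_[np.cos(t),np.sin(t)]/50;e=np.zeros(2)
out=[]
for k in range(60):
    s=np.round(P[k+1]-P[0]-e,2);e=e+s;out.append('%.2f,%.2f'%tuple(s))
for i in range(0,60,10):print('  '.join(out[i:i+10]))
E
```

```text
-0.12,-0.04  -0.12,-0.02  -0.13,-0.01  -0.12,0.00  -0.13,0.02  -0.12,0.03  -0.12,0.04  -0.11,0.05  -0.11,0.07  -0.10,0.08
-0.09,0.08  -0.08,0.10  -0.07,0.10  -0.06,0.11  -0.05,0.12  -0.04,0.12  -0.02,0.12  -0.01,0.13  0.00,0.12  0.02,0.13
0.03,0.12  0.04,0.12  0.05,0.11  0.07,0.11  0.07,0.10  0.09,0.09  0.10,0.08  0.10,0.07  0.11,0.06  0.11,0.05
0.13,0.04  0.12,0.02  0.12,0.01  0.13,-0.00  0.12,-0.02  0.13,-0.03  0.11,-0.04  0.12,-0.05  0.11,-0.07  0.10,-0.08
0.09,-0.08  0.08,-0.10  0.07,-0.10  0.06,-0.11  0.05,-0.12  0.03,-0.12  0.03,-0.12  0.01,-0.13  -0.01,-0.12  -0.01,-0.13
-0.03,-0.12  -0.04,-0.12  -0.06,-0.11  -0.06,-0.11  -0.08,-0.10  -0.08,-0.09  -0.10,-0.08  -0.10,-0.07  -0.11,-0.06  -0.12,-0.05
```

```bash
python3 -m handwheel '[[[1,-0.12,-0.04,0,0]]]' >o && python3 c.py && python3 -m handwheel '[[[1,-0.12,-0.02,0,0]]]' >o && python3 c.py && python3 -m handwheel '[[[1,-0.13,-0.01,0,0]]]' >o && python3 c.py && python3 -m handwheel '[[[1,-0.12,0,0,0]]]' >o && python3 c.py && python3 -m handwheel '[[[1,-0.13,0.02,0,0]]]' >o && python3 c.py && python3 -m handwheel '[[[1,-0.12,0.03,0,0]]]' >o && python3 c.py && python3 -m handwheel '[[[1,-0.12,0.04,0,0]]]' >o && python3 c.py && python3 -m handwheel '[[[1,-0.11,0.05,0,0]]]' >o && python3 c.py && python3 -m handwheel '[[[1,-0.11,0.07,0,0]]]' >o && python3 c.py && python3 -m handwheel '[[[1,-0.1,0.08,0,0]]]' >o && python3 c.py
```

```text
ang -75.2 resist 5.5 t 13.95
ang -81.2 resist 5.2 t 14.05
ang -87.4 resist 4.7 t 14.15
ang -93.3 resist 5.4 t 14.25
ang -99.4 resist 4.5 t 14.35
ang -105.4 resist 4.8 t 14.45
ang -111.5 resist 5.1 t 14.55
ang -117.3 resist 4.3 t 14.65
ang -123.5 resist 3.9 t 14.75
ang -129.8 resist 4.1 t 14.85
```

```bash
sed -i 's/r>16/r>11/' c.py; python3 -m handwheel '[[[1,-0.09,0.08,0,0]]]' >o && python3 c.py && python3 -m handwheel '[[[1,-0.08,0.1,0,0]]]' >o && python3 c.py && python3 -m handwheel '[[[1,-0.07,0.1,0,0]]]' >o && python3 c.py && python3 -m handwheel '[[[1,-0.06,0.11,0,0]]]' >o && python3 c.py && python3 -m handwheel '[[[1,-0.05,0.12,0,0]]]' >o && python3 c.py && python3 -m handwheel '[[[1,-0.04,0.12,0,0]]]' >o && python3 c.py && python3 -m handwheel '[[[1,-0.02,0.12,0,0]]]' >o && python3 c.py && python3 -m handwheel '[[[1,-0.01,0.13,0,0]]]' >o && python3 c.py && python3 -m handwheel '[[[1,0,0.12,0,0]]]' >o && python3 c.py && python3 -m handwheel '[[[1,0.02,0.13,0,0]]]' >o && python3 c.py && python3 -m handwheel '[[[1,0.03,0.12,0,0]]]' >o && python3 c.py && python3 -m handwheel '[[[1,0.04,0.12,0,0]]]' >o && python3 c.py && python3 -m handwheel '[[[1,0.05,0.11,0,0]]]' >o && python3 c.py && python3 -m handwheel '[[[1,0.07,0.11,0,0]]]' >o && python3 c.py && python3 -m handwheel '[[[1,0.07,0.1,0,0]]]' >o && python3 c.py && python3 -m handwheel '[[[1,0.09,0.09,0,0]]]' >o && python3 c.py && python3 -m handwheel '[[[1,0.1,0.08,0,0]]]' >o && python3 c.py && python3 -m handwheel '[[[1,0.1,0.07,0,0]]]' >o && python3 c.py && python3 -m handwheel '[[[1,0.11,0.06,0,0]]]' >o && python3 c.py && python3 -m handwheel '[[[1,0.11,0.05,0,0]]]' >o && python3 c.py
```

```text
ang -135.7 resist 4.3 t 14.95
ang -141.9 resist 5.1 t 15.05
ang -147.9 resist 4.4 t 15.15
ang -154.0 resist 4.0 t 15.25
ang -160.3 resist 4.5 t 15.35
ang -166.4 resist 5.1 t 15.45
ang -172.3 resist 4.9 t 15.55
ang -178.5 resist 4.5 t 15.65
ang 175.6 resist 5.5 t 15.75
ang 169.4 resist 4.9 t 15.85
ang 163.4 resist 4.8 t 15.95
ang 157.4 resist 4.7 t 16.05
ang 151.6 resist 4.4 t 16.15
ang 145.4 resist 3.7 t 16.25
ang 139.6 resist 4.9 t 16.35
ang 133.6 resist 5.3 t 16.45
ang 127.6 resist 5.0 t 16.55
ang 121.8 resist 4.9 t 16.65
ang 115.9 resist 4.4 t 16.75
ang 110.2 resist 4.4 t 16.85
```

```bash
python3 c.py && python3 -m handwheel '[[[1,0.13,0.04,0,0]]]' >o && python3 c.py && python3 -m handwheel '[[[1,0.12,0.02,0,0]]]' >o && python3 c.py && python3 -m handwheel '[[[1,0.12,0.01,0,0]]]' >o && python3 c.py && python3 -m handwheel '[[[1,0.13,0,0,0]]]' >o && python3 c.py && python3 -m handwheel '[[[1,0.12,-0.02,0,0]]]' >o && python3 c.py && python3 -m handwheel '[[[1,0.13,-0.03,0,0]]]' >o && python3 c.py && python3 -m handwheel '[[[1,0.11,-0.04,0,0]]]' >o && python3 c.py && python3 -m handwheel '[[[1,0.12,-0.05,0,0]]]' >o && python3 c.py && python3 -m handwheel '[[[1,0.11,-0.07,0,0]]]' >o && python3 c.py && python3 -m handwheel '[[[1,0.1,-0.08,0,0]]]' >o && python3 c.py && python3 -m handwheel '[[[1,0.09,-0.08,0,0]]]' >o && python3 c.py && python3 -m handwheel '[[[1,0.08,-0.1,0,0]]]' >o && python3 c.py && python3 -m handwheel '[[[1,0.07,-0.1,0,0]]]' >o && python3 c.py && python3 -m handwheel '[[[1,0.06,-0.11,0,0]]]' >o && python3 c.py && python3 -m handwheel '[[[1,0.05,-0.12,0,0]]]' >o && python3 c.py
```

```text
ang 110.2 resist 4.4 t 16.85
ang 103.9 resist 4.1 t 16.95
ang 98.0 resist 4.6 t 17.05
ang 92.4 resist 4.2 t 17.15
ang 86.3 resist 4.4 t 17.25
ang 80.6 resist 3.8 t 17.35
ang 74.3 resist 4.8 t 17.45
ang 68.7 resist 4.6 t 17.55
ang 62.7 resist 4.3 t 17.65
ang 56.5 resist 4.7 t 17.75
ang 50.4 resist 5.0 t 17.85
ang 44.7 resist 4.2 t 17.95
ang 38.7 resist 4.7 t 18.05
ang 32.9 resist 4.3 t 18.15
ang 27.0 resist 3.6 t 18.25
ang 20.8 resist 4.7 t 18.35
```

```bash
python3 -m handwheel '[[[1,0.03,-0.12,0,0]]]' >o && python3 c.py && python3 -m handwheel '[[[1,0.03,-0.12,0,0]]]' >o && python3 c.py && python3 -m handwheel '[[[1,0.01,-0.13,0,0]]]' >o && python3 c.py && python3 -m handwheel '[[[1,-0.01,-0.12,0,0]]]' >o && python3 c.py && python3 -m handwheel '[[[1,-0.01,-0.13,0,0]]]' >o && python3 c.py && python3 -m handwheel '[[[1,-0.03,-0.12,0,0]]]' >o && python3 c.py && python3 -m handwheel '[[[1,-0.04,-0.12,0,0]]]' >o && python3 c.py && python3 -m handwheel '[[[1,-0.06,-0.11,0,0]]]' >o && python3 c.py && python3 -m handwheel '[[[1,-0.06,-0.11,0,0]]]' >o && python3 c.py && python3 -m handwheel '[[[1,-0.08,-0.1,0,0]]]' >o && python3 c.py && python3 -m handwheel '[[[1,-0.08,-0.09,0,0]]]' >o && python3 c.py && python3 -m handwheel '[[[1,-0.1,-0.08,0,0]]]' >o && python3 c.py && python3 -m handwheel '[[[1,-0.1,-0.07,0,0]]]' >o && python3 c.py && python3 -m handwheel '[[[1,-0.11,-0.06,0,0]]]' >o && python3 c.py && python3 -m handwheel '[[[1,-0.12,-0.05,0,0]]]' >o && python3 c.py && python3 -m handwheel '[[[1,-0.12,-0.04,0,0]]]' >o && python3 c.py && python3 -m handwheel '[[[1,-0.12,-0.02,0,0]]]' >o && python3 c.py && python3 -m handwheel '[[[1,-0.13,-0.01,0,0]]]' >o && python3 c.py && python3 -m handwheel '[[[1,-0.12,0,0,0]]]' >o && python3 c.py && python3 -m handwheel '[[[1,-0.13,0.02,0,0]]]' >o && python3 c.py && python3 -m handwheel '[[[1,-0.12,0.03,0,0]]]' >o && python3 c.py && python3 -m handwheel '[[[1,-0.12,0.04,0,0]]]' >o && python3 c.py && python3 -m handwheel '[[[1,-0.11,0.05,0,0]]]' >o && python3 c.py && python3 -m handwheel '[[[1,-0.11,0.07,0,0]]]' >o && python3 c.py && python3 -m handwheel '[[[1,-0.1,0.08,0,0]]]' >o && python3 c.py
```

```text
ang 14.9 resist 4.5 t 18.45
ang 9.0 resist 4.5 t 18.55
ang 4.7 resist 25.3 t 18.65
```

The knob met the stop at about +5°, with 25 N of resistance. I'll hold briefly, then back off about 103° of wheel, which is 13° of play plus 90° of shaft.

```bash
python3 -m handwheel '[[[1,0,0,0,0],[1,0,0,0,0]]]'; python3 c.py; python3 -m handwheel '[[[1,-0.03,0.25,0,0],[1,-0.09,0.24,0,0],[1,-0.13,0.21,0,0],[1,-0.17,0.18,0,0],[1,-0.21,0.14,0,0],[1,-0.23,0.1,0,0],[1,-0.25,0.05,0,0],[1,-0.25,-0.01,0,0],[1,-0.24,-0.06,0,0],[1,0,0,0,0]]]'; python3 c.py
```

```text
time_s: 18.85
eef_pos: [623.3, 45.8, 99.9]
ee_rot: [-0.002, 0.516, 0.856, 0.002]
force: [-2.7, 13.8, 8.2]
grip_width: 0.249
grip_force: 40.5
ang 5.1 resist 13.9 t 18.85
time_s: 19.85
eef_pos: [544.1, 96.4, 100.2]
ee_rot: [0.001, 0.517, 0.856, -0.0]
force: [2.1, -5.5, 3.3]
grip_width: 0.247
grip_force: 39.9
ang 109.8 resist -0.2 t 19.85
```

```bash
python3 -m handwheel '[[[-1,0,0,0,0],[-1,0,0,0,0],[-1,0,0,0,0],[-1,0,0,0,0],[-1,0,0,0,0],[-1,0,0,0.5,0],[-1,0,0,0.7,0],[-1,0,0,0.8,0],[-1,0,0,0.8,0],[-1,0,0,0.4,0]]]'; python3 -m handwheel '[[[-1,-0.5,0,0,0],[-1,-0.6,0,0,0],[-1,-0.6,0,0,0],[-1,-0.6,0,0,0],[-1,0,0,0,0],[-1,0,0,0,0]]]'
python3 - <<'E'
from h import *
# boom/lift check: track texture near car plate between start and now
A=dict(np.load('pics/side0.npz'))['img'];c=snap('side','d5');B=c['img'];a0=dict(np.load('pics/scene0.npz'));S=snap('scene','s5')['img']
def track(P,Q,x,y,w,h):
    r=cv2.matchTemplate(Q[y-25:y+h+25,x-25:x+w+25],P[y:y+h,x:x+w],cv2.TM_CCOEFF_NORMED);_,m,_,l=cv2.minMaxLoc(r);return l[0]-25,l[1]-25,round(m,2)
print('side car',track(A,B,262,138,45,30),'scene car',track(a0['img'],S,232,215,80,45))
D=dict(np.load('pics/side0.npz'));X=np.array([640,190,90.])
for dz in (10,15):print(dz,proj(D,X+[0,0,dz])-proj(D,X),proj(a0,X+[0,0,dz])-proj(a0,X))
for ang in (3,): print('swing 10mm',proj(D,X+[-9,5,0])-proj(D,X),proj(a0,X+[-9,5,0])-proj(a0,X))
E
```

```text
time_s: 20.85
eef_pos: [544.4, 97.3, 263.4]
ee_rot: [0.002, 0.517, 0.856, 0.001]
force: [0.2, 0.0, 0.2]
grip_width: 1.0
grip_force: 0.0
time_s: 21.45
eef_pos: [429.0, 97.2, 260.2]
ee_rot: [0.0, 0.517, 0.856, 0.0]
force: [-0.3, 0.4, -0.3]
grip_width: 0.996
grip_force: 0.0
side car (0, -4, 0.94) scene car (0, -3, 0.95)
10 [ 0.06335375 -2.90591629] [ 0.11644363 -1.98331213]
15 [ 0.09525506 -4.369169  ] [ 0.17541329 -2.98770582]
swing 10mm [-3.51454043 -0.638804  ] [ 3.75586679 -1.49611448]
```

The lift rose about 14 mm as expected and the boom has not swung, so I'm handing in.

```bash
python3 -c "
from rig import ctrl
print(ctrl.finish_job())"
```

```text
the job is handed in; nothing more can be done
None
```

The job is handed in, with no verdict returned: the handwheel is fully down on the shaft, I cranked it clockwise until it met the top stop (about 25 N at the knob, boom not swung), then backed it off about a quarter turn and released it.

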